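Dry-fit a sectional plaster finial on its plinth

TASK

Dry-fit the cast plaster finial: build it up on the fixed square plinth from below, one section after another in this order: base ring, vase, square cap, ball finial, each seated fully down over the stud of the part beneath and standing upright. Turn the square cap so that its sides run parallel to the plinth's. Tip no section over, leave the tin, the sanding block and the loose moulding where they are, and let go of the finished piece.

Things in the scene. Friction and masses are not known exactly. Their poses are not given: they have to be found in the camera images.
- plinth: Square plaster plinth, fixed: foot 76 x 76 mm, top face 72 x 72 mm, 40 mm above the board; on its middle a round tapered stud (24 mm across at the root, 14 at the tip, 10 high). Origin: centre of underside; z up, x, y square to its sides. Stands in any of five places, 95 to 350 mm from each section, turned anyhow. The column on it grows to 232 mm: keep a wide gripper clear of it.
- base_ring: Plaster base moulding, the low round one: a roll 60 mm across (0 to 14 mm up), a hollow, a smaller roll 53 mm across; flat top face 32 mm up with a stud like the plinth's, 42 mm in all. Socket in the underside: 27 mm across, 13 mm deep, 1.5 mm play all round a stud. Grip across the lower roll. 0.11 kg. Starts upright on the board. Origin: centre of underside, z up.
- vase: Plaster vase, the tall bellied one: foot 48 mm across, belly 56 mm at 34 mm up, neck 34, lip 42; flat top face 62 mm up with a stud like the plinth's, 72 mm in all. Socket in the underside: 27 mm across, 13 mm deep, 1.5 mm play all round a stud. Grip across the belly. 0.10 kg. Starts upright on the board. Origin: centre of underside, z up.
- square_cap: Plaster cap: round necking 43 mm across, flaring to a square slab 58 x 58 mm, 17 to 28 mm up; flat top face 28 mm up with a stud like the plinth's, 38 mm in all. Socket in the underside: 27 mm across, 13 mm deep, 1.5 mm play all round a stud. Grip the slab across opposite sides. 0.09 kg. Starts upright on the board. Origin: centre of underside, z up. x, y square to the slab.
- ball_finial: Plaster ball finial: round foot 42 mm across, ball 54 mm across with its centre 38 mm up, small button on top, no stud; 70 mm in all. Socket in the underside: 27 mm across, 13 mm deep, 1.5 mm play all round a stud. Grip across the ball's middle. 0.11 kg. Starts upright on the board. Origin: centre of underside, z up.
- pigment_tin: Bystander: round lidded tin, 62 mm across, 49 mm high, near the right of the work. Origin: centre of the underside. To be left where it stands. Behind it is the wooden tool chest, 148 mm high: its near side runs from the corner at about x 0.63, y 0.04 to x 0.69, y 0.08 and on.
- sanding_block: Bystander: cork sanding block with a strip of paper, 36 x 62 x 26 mm (its long side along its y), lying in the middle among the sections. Origin: centre of the underside. To be left where it lies.
- moulding_piece: Bystander: straight length of white bead moulding, 34 x 120 x 29 mm (long side along its y), lying at the back. Origin: centre of the underside. To be left where it lies. Behind and above it overhangs a broken plaster shell, 165 to 310 mm up, its edge from about x 0.65, y 0.22 by x 0.61, y 0.31 to x 0.60, y 0.38.

How it is judged:
By the outcome, as a careful person would: the job done as asked, in the order asked, and still so for the second after the job is handed in, with the robot touching nothing.
It also fails if it takes over 104 s, if anything falls off the work surface, if the arm or the gripper's body presses on something with over 40 N, if the wrist force passes 120 N, or if a joint passes its speed limit or range.

ROBOT

A 7-joint arm with a two-finger parallel gripper is mounted at the origin on a cart in front of the work surface, level with it; the furniture and walls round the work are solid. World frame = base frame: x ahead of the robot, y to its left, z up, the work surface at z = 0. Lengths are in mm, angles in rad, forces in N, time in s.
With the tool pointing down it reaches from about 400 to 900 mm from the base axis. Payload 5.5 kg.
Tool frame: the origin (TCP) lies midway between the tips of the shut fingers; the grasp point (between the pads) lies 19 mm behind it (bot.grip_depth is the distance from the TCP to the grasp point, in mm); z points along the fingers, y is the line along which they close (so a half turn about z gives the same grasp; the last joint's range is limited). The gripper opens to 92 mm and grips with 3 to 60 N. Pads are 19 mm wide; open, the fingers measure 130 mm over their backs; the gripper's body (75 mm by 190 mm) begins 47 mm behind the grasp point.
Start: joints at [1.443, 0.501, -0.427, 1.55, 0.221, 1.138, -0.21], TCP at [247.636, -600.98, 226.729] pointing down, gripper open.
Joint ranges: [-2.88, 2.88], [-0.31, 2.03], [-1.54, 1.56], [0.2, 2.42], [-1.41, 4.55], [0.19, 2.02], [-2.57, 2.57]. Speed limits (rad/s): [2.57, 2.57, 3.14, 3.14, 3.14, 3.14, 3.14].

INTERFACE

Orientations are given as a unit quaternion [x, y, z, w].
In Python, from station import bot gives the robot as it stands.
- The arm moves only by the tool jog_arm, never from a script. Its argument "series" is a list of rows, each an object with "linear": the shift along the tool's x, y, z in mm, a list of three; "rotation": the turn, a rotation vector about the tool's x, y, z in rad, a list of three; "grip": the finger opening in mm, from 0 to 91.8. A call has 1 to 8 rows; each row shifts and turns the commanded pose from where the row before left it, along the tool's axes as they then stand; what a row does not reach is not made up. A row lasts 1/12 s, in which the tool goes at most 41.7 mm and 7.16 degrees, less where a joint would pass 70% of its speed; a pose out of reach is approached as far as the arm can. A call with a gripper value outside its range is refused whole. The fingers move at their own pace and stop on an object; "force" is the grip in N (left out, the last holds). Time passes only in rows, so rows that do not move let the fingers close. It gives the time, the measured TCP pose, the force, the opening and the grip force at its end, in the units of the state.
- bot.sense(): the state, without advancing time (a new reading comes with each control period).
- bot.get_image(name): name is "scene" or "top" or "wrist"; returns a dict with "color" (480x640x3 uint8, red, green, blue), "fx", "fy", "cx", "cy" (pixels), "k1" (the pictures are not rectified: a ray, as slopes to the right and down, at radius r is drawn at 1 + k1 r^2 times it, then the intrinsics apply), "R" (3x3) and "t" (3): a world point X has camera coordinates R X + t; the wrist camera has in their place "mount" (4x4, takes a point from camera to tool coordinates, whose origin is the TCP and whose axes are the flange's). Camera axes: x right, y down, z forward; pixel columns grow to the right and rows downward; lengths in mm; the calibration is good to about 2 mm. A picture is of the moment at which its call begins: read the wrist's pose just before it. There is no depth.
- bot.close_job(): hands the job in; it is judged then, once.
The state is a dict: "clock": time; "joint_pos": joint angles; "qd": joint speeds; "joint_torque": joint torques, N m; "eef_pos": TCP position; "orientation": TCP orientation; "ft_force": force on the tool from outside, world axes, zero at the start; "wrist_torque": the same for the moment, N m; "opening": opening from 0.0 (shut) to 1.0 (fully open); "finger_force": force on a finger pad.
Only numpy, scipy, OpenCV 4.12 (cv2) and the standard library are available. Lean on these libraries where they do the work, as an engineer would, in place of code of your own. Each camera call takes 0.05 s, during which the arm holds its last target. There are 200 camera calls.

## Working session

There is one attempt and no reset: what is moved stays moved. The work goes in short steps, Python scripts to look and compute and a tool call to move; the robot and the scene stay as the last step left them, time stands still between calls to the robot, and variables do not carry over. Pictures are saved under pics/ and viewed, at most 14 in all, crops included, and the job is handed in when it is done.

Besides the shell and the picture viewer there is one more tool, called as a command line: name --argument value ..., lists and objects as JSON in quotes. jog_arm: Moves the arm, as the interface text tells. Its arguments: {"type":"object","properties":{"series":{"type":"array","items":{"type":"object","properties":{"linear":{"type":"array","items":{"type":"number"}},"rotation":{"type":"array","items":{"type":"number"}},"grip":{"type":"number"}}}},"force":{"type":"number"}},"required":["series"]}

```bash
ls; mkdir -p pics
python3 - <<'E'
from station import bot
import cv2
s=bot.sense();print({k:s[k] for k in('clock','eef_pos','orientation','ft_force','opening')},bot.grip_depth)
for n in('scene','top'):
    d=bot.get_image(n);cv2.imwrite(f'pics/{n}0.png',d['color'][:,:,::-1])
    print(n,d['fx'],d['fy'],d['cx'],d['cy'],d['k1'],d['R'],d['t'])
E
```

```text
pics
{'clock': 0.0, 'eef_pos': array([ 247.3102797 , -600.36344687,  225.69604001]), 'orientation': array([ 9.80961367e-01,  1.94200612e-01, -1.58219489e-04, -9.45400801e-04]), 'ft_force': array([0.18240499, 0.41252915, 0.69935391]), 'opening': 0.9992177011676434} 18.8
scene 462.6741752949306 462.6741752949306 322.1452071601437 231.3343755708707 -0.12014202955328257 [[-8.84311404e-01 -4.66897393e-01 -4.06591560e-04]
 [-1.94852137e-01  3.69844273e-01 -9.08431538e-01]
 [ 4.24294693e-01 -8.03257143e-01 -4.18033463e-01]] [537.48356271  71.33002215 802.70950648]
top 447.5251000545242 447.5251000545242 320.33612376457756 245.14164268725168 -0.08336050626305366 [[-0.02773352 -0.9991681  -0.02989921]
 [-0.99812409  0.02931296 -0.05374983]
 [ 0.05458155  0.02835245 -0.9981067 ]] [221.53791212 500.16773671 856.02382192]
```

View pics/top0.png

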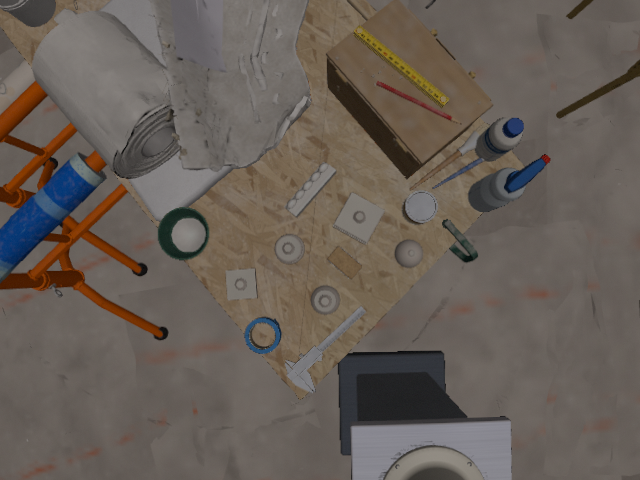

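View pics/scene0.png

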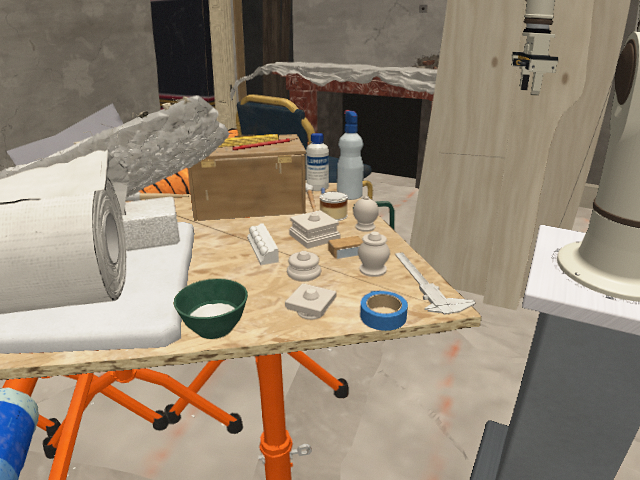

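The top view shows the plinth at about (358,218), ring (289,249), cap (241,284), vase (325,299) and ball (408,253). I'll enlarge it for exact pixels.

```bash
python3 - <<'E'
import cv2
a=cv2.imread('pics/top0.png')[165:345,210:450]
cv2.imwrite('pics/top0c.png',cv2.resize(a,None,fx=3.3,fy=3.3,interpolation=cv2.INTER_CUBIC))
E
cat > h.py <<'E'
import numpy as np, cv2
from scipy.spatial.transform import Rotation as Ro
from station import bot
def ray(d,u,v):
    K=np.array([[d['fx'],0,d['cx']],[0,d['fy'],d['cy']],[0,0,1]])
    p=cv2.undistortPoints(np.array([[[u,v]]],float),K,np.array([d['k1'],0,0,0,0]))[0,0]
    return np.array([*p,1.])
def pix(d,X):  # world->pixel with d R,t
    c=d['R']@np.asarray(X,float)+d['t'];x=c[:2]/c[2];x=x*(1+d['k1']*(x@x))
    return np.array([d['fx']*x[0]+d['cx'],d['fy']*x[1]+d['cy']])
def at(d,u,v,z): # pixel->world at height z
    w=d['R'].T@ray(d,u,v);o=-d['R'].T@d['t']
    return o+w*(z-o[2])/w[2]
def wrist(name=None):
    s=bot.sense();d=bot.get_image('wrist')
    T=np.eye(4);T[:3,:3]=Ro.from_quat(s['orientation']).as_matrix();T[:3,3]=s['eef_pos']
    M=np.linalg.inv(T@np.array(d['mount']));d['R']=M[:3,:3];d['t']=M[:3,3]
    if name: cv2.imwrite(f'pics/{name}.png',d['color'][:,:,::-1])
    return d
def st():
    s=bot.sense();R=Ro.from_quat(s['orientation']).as_matrix()
    print('t',round(s['clock'],2),'p',s['eef_pos'].round(1),'yawY',np.degrees(np.arctan2(R[1,1],R[0,1])).round(1),'z',R[:,2].round(3),'F',np.round(s['ft_force'],1),'o',round(s['opening']*91.8,1),'ff',np.round(s['finger_force'],1),'q',np.round(s['joint_pos'],2))
    return s,R
def togo(x,y,z,yaw=None):
    """tool-frame shift to world (x,y,z) and rotation vector for y axis yaw (deg, mod 180), tool down"""
    s,R=st()
    print('lin',(R.T@(np.array([x,y,z])-s['eef_pos'])).round(1))
    if yaw is None: yaw=np.degrees(np.arctan2(R[1,1],R[0,1]))
    for k in(0,180):
        a=np.radians(yaw+k);ty=np.array([np.cos(a),np.sin(a),0]);tz=np.array([0,0,-1.]);G=np.c_[np.cross(ty,tz),ty,tz]
        print('rot',Ro.from_matrix(R.T@G).as_rotvec().round(3))
E
```

```text
(no output)
```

View pics/top0c.png

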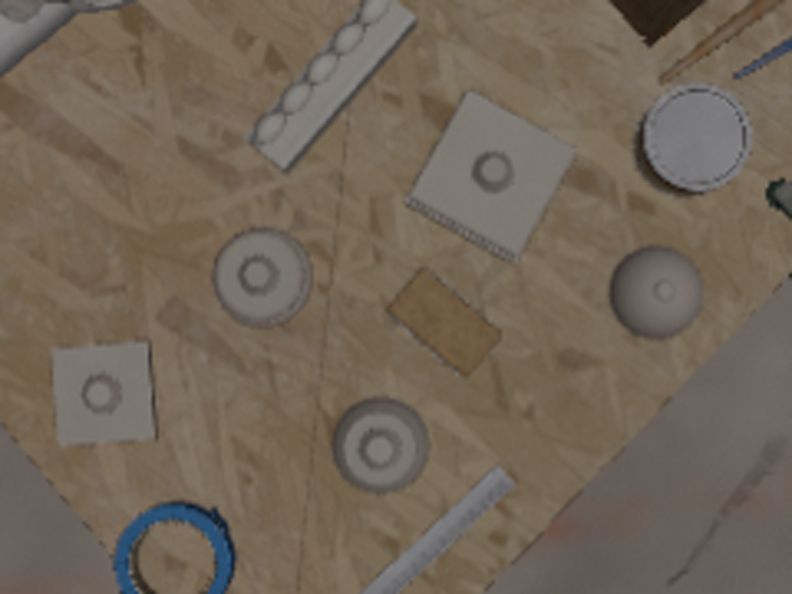

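The crop shows the plinth stud at (494,171), ring stud (259,274), cap stud (102,393), vase stud (379,449), ball centre (656,293), tin (697,138) and block around (445,322).

Run:
```python
from h import *
d=bot.get_image('top')
f=lambda u,v,z:at(d,210+(u+.5)/3.3-.5,165+(v+.5)/3.3-.5,z)
for n,u,v,z in[('plinth',494,171,50),('ring',259,274,42),('cap',102,393,38),('vase',379,449,72),('ball',656,293,38),('tin',697,138,49),('block',445,322,26),('mould1',250,140,29),('mould2',287,171,0),('mould3',415,18,0)]:print(n,f(u,v,z).round(1))
def yaw(pts,z):
    P=[f(u,v,z)[:2] for u,v in pts];print(np.array(P).round(0).tolist())
    for i in range(len(P)-1):
        e=P[i+1]-P[i];print(np.degrees(np.arctan2(e[1],e[0])).round(1),np.linalg.norm(e).round(1))
yaw([(471,92),(575,148),(516,252),(408,200),(471,92)],40)
yaw([(52,349),(148,342),(156,438),(59,445),(52,349)],28)
yaw([(427,268),(500,332),(466,376),(389,312),(427,268)],26)
w=wrist();print(w['mount'],w['fx'],w['cx'],w['cy'],w['k1'])
togo(540,80,250)
```

```text
plinth [556.3 131.4  50. ]
ring [501.9 267.7  42. ]
cap [435.8 361.   38. ]
vase [402.  200.8  72. ]
ball [484.5  40.   38. ]
tin [571.9  14.9  49. ]
block [471.5 161.3  26. ]
mould1 [581.5 272.5  29. ]
mould2 [566.  253.5   0. ]
mould3 [657.2 173.2   0. ]
[[604.0, 143.0], [569.0, 84.0], [510.0, 120.0], [542.0, 181.0], [604.0, 143.0]]
-120.3 68.2
148.6 69.2
62.5 68.9
-31.9 72.6
[[462.0, 392.0], [465.0, 335.0], [409.0, 332.0], [406.0, 389.0], [462.0, 392.0]]
-87.4 57.1
-176.4 56.2
92.8 57.5
3.1 56.4
[[503.0, 171.0], [465.0, 130.0], [440.0, 150.0], [478.0, 194.0], [503.0, 171.0]]
-133.0 56.5
140.6 32.4
48.6 58.3
-42.5 34.0
[[ 3.70719463e-04 -9.64910786e-01 -2.62577680e-01  7.10199203e+01]
 [ 9.99999550e-01  1.28369706e-04  9.40117915e-04 -2.86668185e-02]
 [-8.73422896e-04 -2.62577911e-01  9.64910399e-01 -1.57662167e+02]
 [ 0.00000000e+00  0.00000000e+00  0.00000000e+00  1.00000000e+00]] 347.54495099822407 317.9719360619043 240.62520647777504 -0.03588354048297797
t 0.2 p [ 247.4 -600.6  226. ] yawY -67.6 z [-0.     0.001 -1.   ] F [-0.7  1.   0.4] o 91.6 ff 0.0 q [ 1.44  0.5  -0.43  1.55  0.22  1.14 -0.21]
lin [ 529.8 -517.9  -23.3]
rot [-0.001 -0.    -0.   ]
rot [-0.000e+00  2.000e-03  3.142e+00]
```

jog_arm --series '[{"linear":[12,-11,0]},{"linear":[25,-23,0]},{"linear":[25,-23,0]},{"linear":[25,-23,0]},{"linear":[25,-23,0]},{"linear":[25,-23,0]},{"linear":[25,-23,0]},{"linear":[25,-23,0]}]'

```text
invalid input at $.series[0]: expected keys linear, rotation, grip
```

jog_arm --series '[{"linear":[25,-23,0]},{"linear":[25,-23,0]},{"linear":[25,-23,0]},{"linear":[25,-23,0]},{"linear":[25,-23,0]},{"linear":[25,-23,0]},{"linear":[25,-23,0]},{"linear":[15,-15,0]}]'

```text
invalid input at $.series[0]: expected keys linear, rotation, grip
```

jog_arm --series '[{"linear":[0,0,0],"rotation":[0,0,-0.12]},{"linear":[0,0,0],"rotation":[0,0,-0.12]},{"linear":[0,0,0],"rotation":[0,0,-0.12]},{"linear":[0,0,0],"rotation":[0,0,-0.12]},{"linear":[0,0,0],"rotation":[0,0,-0.12]},{"linear":[0,0,0],"rotation":[0,0,-0.12]},{"linear":[0,0,0],"rotation":[0,0,-0.12]},{"linear":[0,0,0],"rotation":[0,0,-0.12]}]'

```text
invalid input at $.series[0]: expected keys linear, rotation, grip
```

```bash
python3 -c "
from h import *
togo(502,268,150,90)"
```

```text
t 0.2 p [ 247.4 -600.6  226. ] yawY -67.6 z [-0.     0.001 -1.   ] F [-0.7  1.   0.4] o 91.6 ff 0.0 q [ 1.44  0.5  -0.43  1.55  0.22  1.14 -0.21]
lin [ 566.3 -706.1   77. ]
rot [-0.000e+00 -2.000e-03 -2.751e+00]
rot [-0.001  0.     0.391]
```

jog_arm --series '[{"linear":[12,-11,0],"rotation":[0,0,0],"grip":91},{"linear":[25,-23,0],"rotation":[0,0,0],"grip":91},{"linear":[25,-23,0],"rotation":[0,0,0],"grip":91},{"linear":[25,-23,0],"rotation":[0,0,0],"grip":91},{"linear":[25,-23,0],"rotation":[0,0,0],"grip":91},{"linear":[25,-23,0],"rotation":[0,0,0],"grip":91},{"linear":[25,-23,0],"rotation":[0,0,0],"grip":91},{"linear":[25,-23,0],"rotation":[0,0,0],"grip":91}]'

```text
clock: 0.87
eef_pos: [355.3, -369.1, 226.7]
orientation: [0.981, 0.194, -0.0, 0.0]
ft_force: [0.3, 0.1, -0.0]
opening: 0.99
finger_force: 0.0
```

jog_arm --series '[{"linear":[25,-23,0],"rotation":[0,0,0],"grip":91},{"linear":[25,-23,0],"rotation":[0,0,0],"grip":91},{"linear":[25,-23,0],"rotation":[0,0,0],"grip":91},{"linear":[25,-23,0],"rotation":[0,0,0],"grip":91},{"linear":[25,-23,0],"rotation":[0,0,0],"grip":91},{"linear":[25,-23,0],"rotation":[0,0,0],"grip":91},{"linear":[25,-23,0],"rotation":[0,0,0],"grip":91},{"linear":[15,-15,0],"rotation":[0,0,0],"grip":91}]'

```text
clock: 1.53
eef_pos: [464.9, -131.8, 227.1]
orientation: [0.981, 0.196, 0.001, -0.0]
ft_force: [0.3, 0.4, 0.8]
opening: 0.988
finger_force: 0.0
```

```bash
python3 -c "
from h import *
togo(490,200,200,90)"
```

```text
t 1.53 p [ 464.9 -131.8  227.1] yawY -67.4 z [ 0.001  0.001 -1.   ] F [0.3 0.4 0.8] o 90.7 ff 0.0 q [ 0.85  0.23 -0.71  1.95  0.18  1.02 -1.12]
lin [ 150.6 -296.7   27.4]
rot [ 2.000e-03 -1.000e-03 -2.747e+00]
rot [-0.001 -0.001  0.394]
```

jog_arm --series '[{"linear":[0,0,0],"rotation":[0,0,-0.12],"grip":91},{"linear":[0,0,0],"rotation":[0,0,-0.12],"grip":91},{"linear":[0,0,0],"rotation":[0,0,-0.12],"grip":91},{"linear":[0,0,0],"rotation":[0,0,-0.12],"grip":91},{"linear":[0,0,0],"rotation":[0,0,-0.12],"grip":91},{"linear":[0,0,0],"rotation":[0,0,-0.12],"grip":91},{"linear":[0,0,0],"rotation":[0,0,-0.12],"grip":91},{"linear":[0,0,0],"rotation":[0,0,-0.12],"grip":91}]'

```text
clock: 2.2
eef_pos: [463.5, -135.6, 226.7]
orientation: [0.779, 0.628, -0.0, -0.0]
ft_force: [-0.2, 0.1, 0.3]
opening: 0.985
finger_force: 0.0
```

jog_arm --series '[{"linear":[0,0,0],"rotation":[0,0,-0.12],"grip":91},{"linear":[0,0,0],"rotation":[0,0,-0.12],"grip":91},{"linear":[0,0,0],"rotation":[0,0,-0.12],"grip":91},{"linear":[0,0,0],"rotation":[0,0,-0.12],"grip":91},{"linear":[0,0,0],"rotation":[0,0,-0.12],"grip":91},{"linear":[0,0,0],"rotation":[0,0,-0.12],"grip":91},{"linear":[0,0,0],"rotation":[0,0,-0.12],"grip":91},{"linear":[0,0,0],"rotation":[0,0,-0.12],"grip":91}]'

```text
clock: 2.87
eef_pos: [463.5, -135.7, 226.7]
orientation: [0.401, 0.916, -0.0, -0.0]
ft_force: [0.8, 0.2, -0.3]
opening: 0.99
finger_force: 0.0
```

jog_arm --series '[{"linear":[0,0,0],"rotation":[0,0,-0.12],"grip":91},{"linear":[0,0,0],"rotation":[0,0,-0.12],"grip":91},{"linear":[0,0,0],"rotation":[0,0,-0.12],"grip":91},{"linear":[0,0,0],"rotation":[0,0,-0.12],"grip":91},{"linear":[0,0,0],"rotation":[0,0,-0.12],"grip":91},{"linear":[0,0,0],"rotation":[0,0,-0.12],"grip":91},{"linear":[0,0,0],"rotation":[0,0,-0.07],"grip":91}]'

```text
clock: 3.45
eef_pos: [463.5, -135.7, 226.6]
orientation: [0.017, 1.0, 0.0, -0.0]
ft_force: [0.3, -0.6, -0.3]
opening: 0.994
finger_force: 0.0
```

```bash
python3 -c "
from h import *
togo(502,268,150,90)"
```

```text
t 3.45 p [ 463.5 -135.7  226.6] yawY 88.0 z [-0.  0. -1.] F [ 0.3 -0.6 -0.3] o 91.2 ff 0.0 q [ 1.25  0.42 -1.25  1.94  0.45  1.1   1.35]
lin [-24.4 404.8  76.6]
rot [ 0.    -0.    -0.035]
rot [-0.    -0.     3.107]
```

jog_arm --series '[{"linear":[-1,17,0],"rotation":[0,0,-0.035],"grip":91},{"linear":[-2,34,0],"rotation":[0,0,0],"grip":91},{"linear":[-2,35,5],"rotation":[0,0,0],"grip":91},{"linear":[-2,35,5],"rotation":[0,0,0],"grip":91},{"linear":[-2,35,5],"rotation":[0,0,0],"grip":91},{"linear":[-2,35,5],"rotation":[0,0,0],"grip":91},{"linear":[-1,35,5],"rotation":[0,0,0],"grip":91},{"linear":[-1,35,5],"rotation":[0,0,0],"grip":91}]'

```text
clock: 4.12
eef_pos: [478.1, 127.8, 196.6]
orientation: [0.003, 1.0, -0.0, 0.0]
ft_force: [1.2, 0.1, -0.1]
opening: 0.994
finger_force: 0.0
```

jog_arm --series '[{"linear":[-7,35,10],"rotation":[0,0,0],"grip":91},{"linear":[-7,35,10],"rotation":[0,0,0],"grip":91},{"linear":[-7,35,10],"rotation":[0,0,0],"grip":91},{"linear":[-4,24,10],"rotation":[0,0,0],"grip":91},{"linear":[0,10,5],"rotation":[0,0,0],"grip":91},{"linear":[0,0,0],"rotation":[0,0,0],"grip":91},{"linear":[0,0,0],"rotation":[0,0,0],"grip":91}]'

```text
clock: 4.7
eef_pos: [503.3, 265.2, 151.5]
orientation: [0.002, 1.0, -0.0, -0.001]
ft_force: [0.8, -0.5, 0.0]
opening: 0.993
finger_force: 0.0
```

```bash
python3 -c "
from h import *
togo(502,268,150,90)
d=wrist('w1')
print(pix(d,[502,268,42]),pix(d,[556,131,50]))"
```

```text
t 4.7 p [503.3 265.2 151.5] yawY 89.8 z [-0.001 -0.    -1.   ] F [ 0.8 -0.5  0. ] o 91.2 ff 0.0 q [ 0.22  0.64 -1.03  1.81  0.62  1.06  0.52]
lin [1.3 2.8 1.5]
rot [-0.    -0.001 -0.004]
rot [-2.000e-03  0.000e+00  3.138e+00]
[321.4780573  235.86582649] [154.74966001 302.52225026]
```

View pics/w1.png

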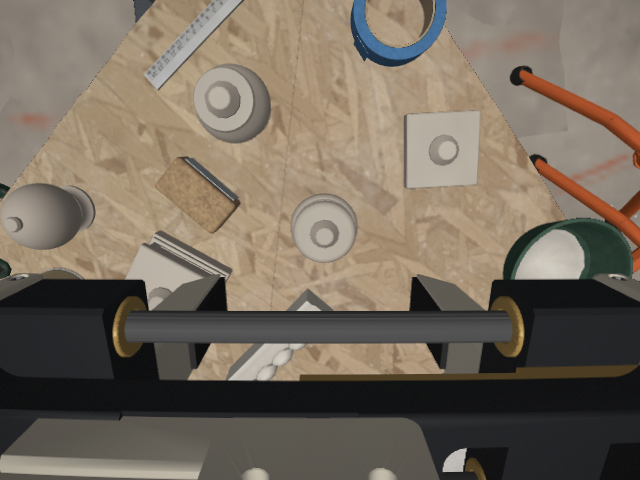

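The wrist view shows the ring stud at (324,233), vase stud (222,97), cap stud (444,149) and cap slab corners (406,114), (479,110), (481,185), (407,188). The ball is at the left.

```bash
python3 -c "
from h import *
d=wrist()
for n,u,v,z in[('ring',324,233,42),('ringtop',324,227,32),('vase',222,97,72),('cap',444,149,38),('plinth',160,297,50)]:print(n,at(d,u,v,z).round(1))
P=[at(d,u,v,28)[:2] for u,v in[(406,114),(479,110),(481,185),(407,188),(406,114)]]
for a,b in zip(P,P[1:]):e=b-a;print(np.degrees(np.arctan2(e[1],e[0])).round(1),np.linalg.norm(e).round(1))
"
```

```text
ring [500.5 268.7  42. ]
ringtop [498.  268.9  32. ]
vase [402.7 202.9  72. ]
cap [436.1 360.1  38. ]
plinth [551.8 134.5  50. ]
93.2 56.5
7.8 58.1
-87.8 60.3
-175.9 56.9
```

jog_arm --series '[{"linear":[2,3,10],"rotation":[0,0,0],"grip":91},{"linear":[0,0,25],"rotation":[0,0,0],"grip":91},{"linear":[0,0,30],"rotation":[0,0,0],"grip":91},{"linear":[0,0,30],"rotation":[0,0,0],"grip":91},{"linear":[0,0,25],"rotation":[0,0,0],"grip":91},{"linear":[0,0,16],"rotation":[0,0,0],"grip":91},{"linear":[0,0,10],"rotation":[0,0,0],"grip":91},{"linear":[0,0,0],"rotation":[0,0,0],"grip":91}]'

```text
clock: 5.47
eef_pos: [501.6, 265.9, 4.0]
orientation: [0.003, 1.0, -0.001, -0.001]
ft_force: [-0.7, 0.2, 0.5]
opening: 0.99
finger_force: 0.0
```

jog_arm --series '[{"linear":[0,0,0],"rotation":[0,0,0],"grip":50},{"linear":[0,0,0],"rotation":[0,0,0],"grip":50},{"linear":[0,0,0],"rotation":[0,0,0],"grip":50},{"linear":[0,0,0],"rotation":[0,0,0],"grip":50},{"linear":[0,0,0],"rotation":[0,0,0],"grip":50},{"linear":[0,0,0],"rotation":[0,0,0],"grip":50}]' --force 15

```text
clock: 5.97
eef_pos: [503.3, 267.9, 6.7]
orientation: [0.003, 1.0, 0.001, 0.001]
ft_force: [-0.3, 0.7, 2.7]
opening: 0.643
finger_force: 15.0
```

```bash
python3 -c "
from h import *
togo(556,131,100,100)"
```

```text
t 5.97 p [503.3 267.9   6.7] yawY 89.7 z [ 0.002  0.001 -1.   ] F [-0.3  0.7  2.7] o 59.0 ff 15.0 q [ 0.09  0.82 -0.85  1.88  0.83  0.84  0.37]
lin [ -53.7 -136.5  -93.4]
rot [ 0.001  0.002 -0.18 ]
rot [ 3.000e-03 -2.000e-03  2.961e+00]
```

jog_arm --series '[{"linear":[0,0,-8],"rotation":[0,0,0],"grip":50},{"linear":[0,0,-20],"rotation":[0,0,0],"grip":50},{"linear":[0,0,-30],"rotation":[0,0,0],"grip":50},{"linear":[-5,-15,-30],"rotation":[0,0,-0.05],"grip":50},{"linear":[-10,-25,-25],"rotation":[0,0,-0.05],"grip":50},{"linear":[-10,-25,-20],"rotation":[0,0,-0.04],"grip":50},{"linear":[-10,-25,-10],"rotation":[0,0,-0.04],"grip":50},{"linear":[-10,-25,0],"rotation":[0,0,0],"grip":50}]'

```text
clock: 6.63
eef_pos: [559.8, 156.5, 151.9]
orientation: [-0.088, 0.996, -0.0, 0.002]
ft_force: [0.5, 1.0, -0.9]
opening: 0.639
finger_force: 15.0
```

jog_arm --series '[{"linear":[-8,-15,0],"rotation":[0,0,0],"grip":50},{"linear":[0,0,0],"rotation":[0,0,0],"grip":50},{"linear":[0,0,0],"rotation":[0,0,0],"grip":50}]'

```text
clock: 6.88
eef_pos: [569.0, 142.2, 148.7]
orientation: [-0.085, 0.996, -0.0, -0.0]
ft_force: [-0.1, 1.3, -2.0]
opening: 0.641
finger_force: 15.0
```

```bash
python3 -c "
from h import *
togo(556,131,100,100)
d=wrist('w2')
print(pix(d,[556,131,50]))"
```

```text
t 6.88 p [569.  142.2 148.7] yawY 99.8 z [-0.001 -0.001 -1.   ] F [-0.1  1.3 -2. ] o 58.9 ff 15.0 q [ 0.46  0.69 -1.05  1.77  0.67  1.09  0.92]
lin [14.7 -8.8 48.7]
rot [-0.    -0.001 -0.003]
rot [-1.000e-03  1.000e-03  3.138e+00]
[306.40358888 222.25511096]
```

View pics/w2.png

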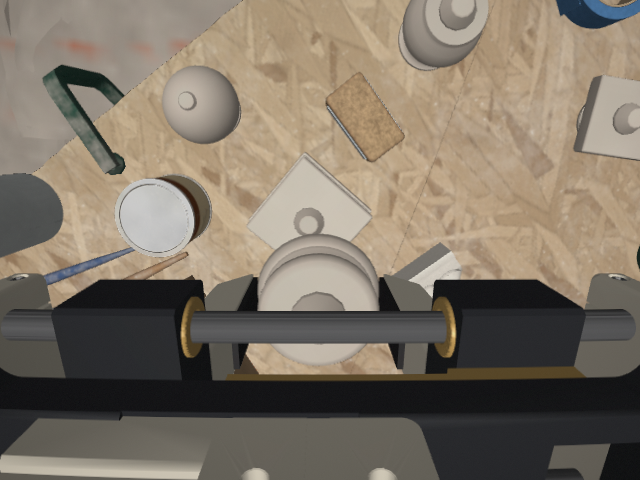

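Stud tip at about (308.5,221) and plinth top corners at (308,153), (248,220), (371,216). The ball is at (201,104) with its button at (187,101).

```bash
python3 -c "
from h import *
d=wrist()
p=at(d,308.5,221,50);print('plinth',p.round(1))
P=[at(d,u,v,40)[:2] for u,v in[(248,220),(308,153),(371,216)]];print(np.array(P).round(0),'mid',((P[0]+P[2])/2).round(1))
for a,b in zip(P,P[1:]):e=b-a;print(np.degrees(np.arctan2(e[1],e[0])).round(1),np.linalg.norm(e).round(1))
print('ball',at(d,201,104,38).round(1),at(d,187,101,69).round(1))
b=at(d,318,300,186);print('held stud?',b.round(1))
togo(p[0],p[1],70,100)
"
```

```text
plinth [554. 134.  50.]
[[564.  87.]
 [505. 125.]
 [544. 181.]] mid [553.7 134.4]
147.0 69.6
55.6 68.3
ball [484.1  42.3  38. ] [485.4  43.5  69. ]
held stud? [554.  141.3 186. ]
t 6.98 p [567.8 144.7 148.8] yawY 100.0 z [-0.001  0.    -1.   ] F [-0.7  0.7 -0.8] o 58.7 ff 15.0 q [ 0.46  0.69 -1.05  1.77  0.67  1.09  0.92]
lin [15.4 -8.2 78.8]
rot [ 0.001 -0.001  0.001]
rot [ 1.000e-03  1.000e-03 -3.141e+00]
```

```bash
cat >> h.py <<'E'
def wristavg(name=None,n=6):
    """image with pose averaged over n readings while holding still"""
    P=[]
    for _ in range(n):
        s=bot.sense();P.append(s['eef_pos']);d=bot.get_image('wrist')
    p=np.mean(P,0);T=np.eye(4);T[:3,:3]=Ro.from_quat(s['orientation']).as_matrix();T[:3,3]=p
    M=np.linalg.inv(T@np.array(d['mount']));d['R']=M[:3,:3];d['t']=M[:3,3];d['p']=p
    print('avg',p.round(1),'sd',np.std(P,0).round(1),'t',s['clock'])
    if name: cv2.imwrite(f'pics/{name}.png',d['color'][:,:,::-1])
    return d
E
python3 -c "
from h import *
d=wristavg()
print('plinth',at(d,308.5,221,50).round(1),'held',at(d,318.5,308,177).round(1),'ball',at(d,201,104,38).round(1),at(d,187,101,69).round(1),'vase',at(d,457,7,72).round(1))
"
```

```text
avg [567.9 145.1 148.8] sd [0.2 0.2 0. ] t 7.2333
plinth [553.9 135.2  50. ] held [561.4 144.1 177. ] ball [484.2  43.4  38. ] [485.5  44.5  69. ] vase [403.4 200.7  72. ]
```

```bash
python3 -c "
from h import *
d=wristavg('w3',2)
for v,z,r in[(234.5,152,30),(253.5,172,26.5)]:print((at(d,318.5,v,z)+np.array([r*.985,r*.17,0])).round(1))
cv2.imwrite('pics/w3c.png',cv2.resize(d['color'][140:380,220:420,::-1],None,fx=2.5,fy=2.5,interpolation=cv2.INTER_CUBIC))
"
```

```text
avg [568.4 144.6 148.8] sd [0.1 0.1 0. ] t 7.3333
[567.2 144.5 152. ]
[566.5 144.4 172. ]
```

View pics/w3c.png

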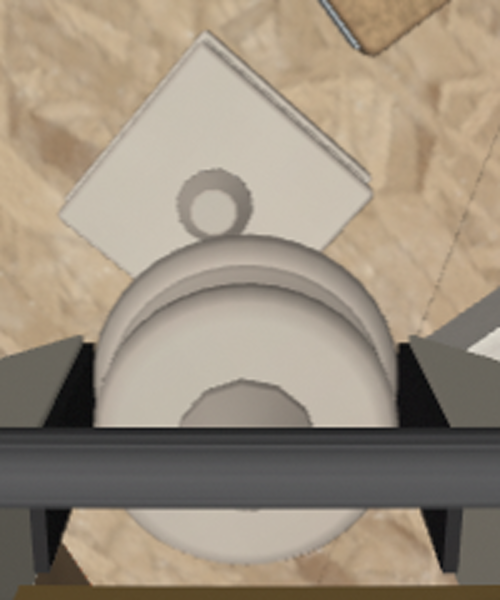

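```bash
python3 -c "
from h import *
d=wristavg(None,1)
f=lambda u,v,z:at(d,219.7+u/2.5,139.7+v/2.5,z)
print(f(214,210,50).round(1),f(214,203,40).round(1))
P=[f(*q,40)[:2] for q in[(60,213),(205,32),(371,184)]];print(np.array(P).round(1),'mid',((P[0]+P[2])/2).round(1))
for a,b in zip(P,P[1:]):e=b-a;print(np.degrees(np.arctan2(e[1],e[0])).round(1),np.linalg.norm(e).round(1))
"
```

```text
avg [568.6 144.4 148.8] sd [0. 0. 0.] t 7.3833
[557.  132.5  50. ] [557.  132.2  40. ]
[[568.6  84.9]
 [506.2 120.9]
 [542.5 179.3]] mid [555.6 132.1]
150.1 72.1
58.1 68.8
```

jog_arm --series '[{"linear":[6,-5,0],"rotation":[0,0,0],"grip":50},{"linear":[6.8,-5.1,10],"rotation":[0,0,0],"grip":50},{"linear":[0,0,25],"rotation":[0,0,0],"grip":50},{"linear":[0,0,25],"rotation":[0,0,0],"grip":50},{"linear":[0,0,18],"rotation":[0,0,0],"grip":50},{"linear":[0,0,8],"rotation":[0,0,0],"grip":50},{"linear":[0,0,0],"rotation":[0,0,0],"grip":50},{"linear":[0,0,0],"rotation":[0,0,0],"grip":50}]'

```text
clock: 8.1
eef_pos: [557.6, 131.6, 62.7]
orientation: [-0.087, 0.996, 0.0, -0.0]
ft_force: [-0.1, -0.2, -1.3]
opening: 0.644
finger_force: 15.0
```

jog_arm --series '[{"linear":[0,0,4],"rotation":[0,0,0],"grip":50},{"linear":[0,0,3],"rotation":[0,0,0],"grip":50},{"linear":[0,0,3],"rotation":[0,0,0],"grip":50},{"linear":[0,0,2],"rotation":[0,0,0],"grip":50},{"linear":[0,0,0],"rotation":[0,0,0],"grip":50},{"linear":[0,0,0],"rotation":[0,0,0],"grip":50}]'

```text
clock: 8.6
eef_pos: [558.0, 131.7, 50.8]
orientation: [-0.087, 0.996, -0.0, 0.0]
ft_force: [-0.2, 0.7, -1.4]
opening: 0.642
finger_force: 15.0
```

```bash
python3 -c "
from h import *
togo(557.8,132.2,46,100)"
```

```text
t 8.6 p [558.  131.7  50.8] yawY 100.0 z [ 0. -0. -1.] F [-0.2  0.7 -1.4] o 58.9 ff 15.0 q [ 0.41  0.79 -0.94  1.86  0.8   0.93  0.83]
lin [0.1 0.5 4.8]
rot [-0.  0. -0.]
rot [0.    0.    3.141]
```

No contact force yet at z 50.8, so I keep going down.

jog_arm --series '[{"linear":[0,0,2],"rotation":[0,0,0],"grip":50},{"linear":[0,0,2],"rotation":[0,0,0],"grip":50},{"linear":[0,0,0],"rotation":[0,0,0],"grip":50},{"linear":[0,0,0],"rotation":[0,0,0],"grip":50}]'

```text
clock: 8.93
eef_pos: [558.2, 131.9, 46.9]
orientation: [-0.087, 0.996, 0.0, 0.0]
ft_force: [-1.1, 0.3, -0.1]
opening: 0.642
finger_force: 15.0
```

jog_arm --series '[{"linear":[0,0,2],"rotation":[0,0,0],"grip":50},{"linear":[0,0,0],"rotation":[0,0,0],"grip":50},{"linear":[0,0,0],"rotation":[0,0,0],"grip":50},{"linear":[0,0,0],"rotation":[0,0,0],"grip":50}]'

```text
clock: 9.27
eef_pos: [558.4, 131.8, 46.2]
orientation: [-0.087, 0.996, -0.0, 0.001]
ft_force: [-3.4, -1.7, 12.6]
opening: 0.645
finger_force: 15.0
```

jog_arm --series '[{"linear":[0,0,-1],"rotation":[0,0,0],"grip":91},{"linear":[0,0,0],"rotation":[0,0,0],"grip":91},{"linear":[0,0,0],"rotation":[0,0,0],"grip":91},{"linear":[0,0,0],"rotation":[0,0,0],"grip":91},{"linear":[0,0,-10],"rotation":[0,0,0],"grip":91},{"linear":[0,0,-25],"rotation":[0,0,0],"grip":91},{"linear":[0,0,-30],"rotation":[0,0,0],"grip":91},{"linear":[0,0,-30],"rotation":[0,0,0],"grip":91}]'

```text
clock: 9.93
eef_pos: [557.2, 131.9, 141.8]
orientation: [-0.087, 0.996, 0.0, -0.001]
ft_force: [0.7, -0.5, 0.6]
opening: 0.989
finger_force: 0.0
```

jog_arm --series '[{"linear":[10,5,-20],"rotation":[0,0,0.06],"grip":91},{"linear":[25,15,-10],"rotation":[0,0,0.06],"grip":91},{"linear":[25,15,0],"rotation":[0,0,0.06],"grip":91},{"linear":[10,5,0],"rotation":[0,0,0],"grip":91},{"linear":[0,0,0],"rotation":[0,0,0],"grip":91},{"linear":[0,0,0],"rotation":[0,0,0],"grip":91},{"linear":[0,0,0],"rotation":[0,0,0],"grip":91}]'

```text
clock: 10.52
eef_pos: [486.2, 164.8, 170.8]
orientation: [0.003, 1.0, -0.0, 0.0]
ft_force: [0.9, -0.7, -0.7]
opening: 0.992
finger_force: 0.0
```

```bash
python3 -c "
from h import *
st()
d=wristavg('w4',4)
print(pix(d,[402,201,72]),pix(d,[556.4,132,82]),pix(d,[556.4,132,72]))
"
```

```text
t 10.52 p [486.2 164.8 170.8] yawY 89.6 z [ 0.001 -0.    -1.   ] F [ 0.9 -0.7 -0.7] o 91.0 ff 0.0 q [ 0.49  0.53 -1.11  1.93  0.56  1.03  0.7 ]
avg [486.1 164.9 170.6] sd [0.1 0.1 0.1] t 10.6667
[368.35618764 125.58091966] [277.06264078 330.114228  ] [278.4325209  323.88460219]
```

View pics/w4.png

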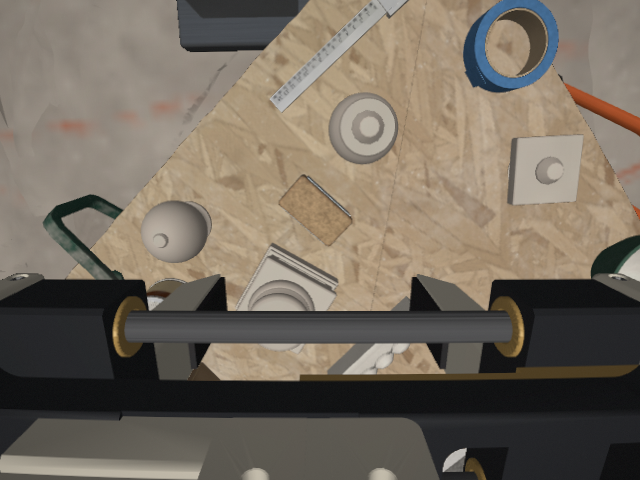

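The vase stud is at (368.5,125), matching the prediction, and the ring sits on the plinth at about (280,310). The vase is at (402,201).

jog_arm --series '[{"linear":[14,6,0],"rotation":[0,0,0],"grip":91},{"linear":[28,12,0],"rotation":[0,0,0],"grip":91},{"linear":[28,12,5],"rotation":[0,0,0],"grip":91},{"linear":[14,6,15],"rotation":[0,0,0],"grip":91},{"linear":[0,0,15],"rotation":[0,0,0],"grip":91},{"linear":[0,0,0],"rotation":[0,0,0],"grip":91},{"linear":[0,0,0],"rotation":[0,0,0],"grip":91}]'

```text
clock: 11.3
eef_pos: [401.1, 202.0, 135.5]
orientation: [0.003, 1.0, -0.0, -0.001]
ft_force: [0.2, -0.5, 0.4]
opening: 0.991
finger_force: 0.0
```

```bash
python3 -c "
from h import *
s=togo(402,201,15,90)
d=bot.get_image('top')
cv2.imwrite('pics/top1.png',d['color'][:,:,::-1])
"
```

```text
t 11.3 p [401.1 202.  135.5] yawY 89.7 z [-0.001 -0.    -1.   ] F [ 0.2 -0.5  0.4] o 91.0 ff 0.0 q [ 0.41  0.47 -1.13  2.1   0.55  0.9   0.53]
lin [ -1.1  -1.  120.5]
rot [-0.    -0.001 -0.006]
rot [-2.000e-03  0.000e+00  3.136e+00]
```

jog_arm --series '[{"linear":[-1,-1,15],"rotation":[0,0,0],"grip":91},{"linear":[0,0,25],"rotation":[0,0,0],"grip":91},{"linear":[0,0,30],"rotation":[0,0,0],"grip":91},{"linear":[0,0,25],"rotation":[0,0,0],"grip":91},{"linear":[0,0,16],"rotation":[0,0,0],"grip":91},{"linear":[0,0,8],"rotation":[0,0,0],"grip":91},{"linear":[0,0,0],"rotation":[0,0,0],"grip":91},{"linear":[0,0,0],"rotation":[0,0,0],"grip":91}]'

```text
clock: 12.02
eef_pos: [402.9, 201.6, 17.3]
orientation: [0.003, 1.0, 0.0, 0.0]
ft_force: [0.5, -0.3, 0.8]
opening: 0.99
finger_force: 0.0
```

jog_arm --series '[{"linear":[0,0,0],"rotation":[0,0,0],"grip":48},{"linear":[0,0,0],"rotation":[0,0,0],"grip":48},{"linear":[0,0,0],"rotation":[0,0,0],"grip":48},{"linear":[0,0,0],"rotation":[0,0,0],"grip":48},{"linear":[0,0,0],"rotation":[0,0,0],"grip":48},{"linear":[0,0,0],"rotation":[0,0,0],"grip":48}]' --force 15

```text
clock: 12.52
eef_pos: [402.3, 201.2, 17.0]
orientation: [0.003, 1.0, 0.0, 0.0]
ft_force: [0.5, 0.6, 0.3]
opening: 0.605
finger_force: 0.4
```

```bash
python3 -c "
from h import *
togo(557,132,190,100)"
```

```text
t 12.52 p [402.3 201.2  17. ] yawY 89.7 z [ 0.001  0.    -1.   ] F [0.5 0.6 0.3] o 55.6 ff 0.4 q [ 0.2   0.66 -0.88  2.16  0.82  0.7   0.32]
lin [-155.2  -68.3 -172.9]
rot [ 0.     0.001 -0.18 ]
rot [ 1.000e-03 -0.000e+00  2.961e+00]
```

jog_arm --series '[{"linear":[0,0,0],"rotation":[0,0,0],"grip":48},{"linear":[0,0,0],"rotation":[0,0,0],"grip":48},{"linear":[0,0,-8],"rotation":[0,0,0],"grip":48},{"linear":[0,0,-20],"rotation":[0,0,0],"grip":48},{"linear":[0,0,-30],"rotation":[0,0,0],"grip":48},{"linear":[0,0,-35],"rotation":[0,0,0],"grip":48},{"linear":[-10,-5,-30],"rotation":[0,0,-0.04],"grip":48},{"linear":[-20,-10,-25],"rotation":[0,0,-0.04],"grip":48}]'

```text
clock: 13.18
eef_pos: [430.1, 188.2, 167.0]
orientation: [-0.041, 0.999, -0.0, -0.0]
ft_force: [1.0, 0.7, -1.6]
opening: 0.591
finger_force: 15.0
```

jog_arm --series '[{"linear":[-26,-9,-15],"rotation":[0,0,-0.04],"grip":48},{"linear":[-28,-8,-10],"rotation":[0,0,-0.03],"grip":48},{"linear":[-28,-8,0],"rotation":[0,0,-0.03],"grip":48},{"linear":[-26,-6,0],"rotation":[0,0,0],"grip":48},{"linear":[-20,-4,0],"rotation":[0,0,0],"grip":48},{"linear":[0,0,0],"rotation":[0,0,0],"grip":48},{"linear":[0,0,0],"rotation":[0,0,0],"grip":48},{"linear":[0,0,0],"rotation":[0,0,0],"grip":48}]'

```text
clock: 13.85
eef_pos: [562.2, 169.6, 189.5]
orientation: [-0.088, 0.996, 0.0, -0.001]
ft_force: [-0.4, 0.5, -1.3]
opening: 0.593
finger_force: 15.0
```

```bash
python3 -c "
from h import *
togo(557,132,190,100)
d=wristavg('w5',4)
print(pix(d,[556.4,132,82]),pix(d,[*d['p'][:2],d['p'][2]-17+62]))
cv2.imwrite('pics/w5c.png',cv2.resize(d['color'][140:380,220:420,::-1],None,fx=2.5,fy=2.5,interpolation=cv2.INTER_CUBIC))
"
```

```text
t 13.85 p [562.2 169.6 189.5] yawY 100.1 z [-0.002  0.    -1.   ] F [-0.4  0.5 -1.3] o 54.5 ff 15.0 q [ 0.44  0.65 -1.09  1.73  0.62  1.16  0.91]
lin [ 11.7 -36.2  -0.5]
rot [ 0.    -0.002  0.001]
rot [ 3.000e-03  1.000e-03 -3.141e+00]
avg [562.2 169.6 189.7] sd [0.1 0.1 0.1] t 14.0
[272.07868165 222.72151211] [317.86399991 344.88726515]
```

View pics/w5c.png

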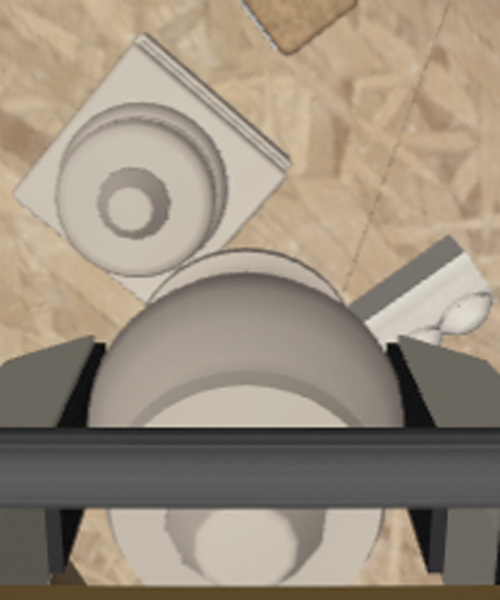

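```bash
python3 -c "
from h import *
d=wristavg(None,1)
f=lambda u,v,z:at(d,219.7+u/2.5,139.7+v/2.5,z)
b=d['p'][2]-17
print('ring',f(130,208,82).round(1))
n=np.array([.985,.174,0])
print(f(245,249,b+4)+24*n,f(246,548,b+72),f(245,385,b+62)+21*n)
"
```

```text
avg [562.7 169.4 189.9] sd [0. 0. 0.] t 14.05
ring [557.1 131.5  82. ]
[562.21261758 169.08890974 176.90216954] [561.82138176 169.31115967 244.90216954] [563.26418983 169.39211147 234.90216954]
```

jog_arm --series '[{"linear":[3,-9,0],"rotation":[0,0,0],"grip":48},{"linear":[5,-15,0],"rotation":[0,0,0],"grip":48},{"linear":[4.2,-11.9,10],"rotation":[0,0,0],"grip":48},{"linear":[0,0,25],"rotation":[0,0,0],"grip":48},{"linear":[0,0,25],"rotation":[0,0,0],"grip":48},{"linear":[0,0,18],"rotation":[0,0,0],"grip":48},{"linear":[0,0,9],"rotation":[0,0,0],"grip":48},{"linear":[0,0,0],"rotation":[0,0,0],"grip":48}]'

```text
clock: 14.77
eef_pos: [556.1, 130.2, 100.2]
orientation: [-0.087, 0.996, -0.0, -0.002]
ft_force: [0.3, -0.7, -0.6]
opening: 0.595
finger_force: 15.0
```

jog_arm --series '[{"linear":[0,0,3],"rotation":[0,0,0],"grip":48},{"linear":[0,0,3],"rotation":[0,0,0],"grip":48},{"linear":[0,0,3],"rotation":[0,0,0],"grip":48},{"linear":[0,0,2],"rotation":[0,0,0],"grip":48},{"linear":[0,0,0],"rotation":[0,0,0],"grip":48},{"linear":[0,0,0],"rotation":[0,0,0],"grip":48}]'

```text
clock: 15.27
eef_pos: [558.0, 131.8, 92.0]
orientation: [-0.087, 0.996, -0.0, 0.0]
ft_force: [-0.3, -0.4, -1.6]
opening: 0.599
finger_force: 15.0
```

jog_arm --series '[{"linear":[0,0,2],"rotation":[0,0,0],"grip":48},{"linear":[0,0,0],"rotation":[0,0,0],"grip":48},{"linear":[0,0,0],"rotation":[0,0,0],"grip":48},{"linear":[0,0,0],"rotation":[0,0,0],"grip":48}]'

```text
clock: 15.6
eef_pos: [557.9, 131.8, 89.8]
orientation: [-0.087, 0.996, 0.0, 0.0]
ft_force: [0.1, -0.6, -0.2]
opening: 0.59
finger_force: 15.0
```

jog_arm --series '[{"linear":[0,0,2],"rotation":[0,0,0],"grip":48},{"linear":[0,0,0],"rotation":[0,0,0],"grip":48},{"linear":[0,0,0],"rotation":[0,0,0],"grip":48},{"linear":[0,0,0],"rotation":[0,0,0],"grip":48}]'

```text
clock: 15.93
eef_pos: [558.3, 131.9, 88.8]
orientation: [-0.087, 0.996, -0.0, 0.0]
ft_force: [-2.3, -2.3, 7.3]
opening: 0.591
finger_force: 15.0
```

jog_arm --series '[{"linear":[0,0,-1],"rotation":[0,0,0],"grip":91},{"linear":[0,0,0],"rotation":[0,0,0],"grip":91},{"linear":[0,0,0],"rotation":[0,0,0],"grip":91},{"linear":[0,0,0],"rotation":[0,0,0],"grip":91},{"linear":[0,0,-10],"rotation":[0,0,0],"grip":91},{"linear":[0,0,-25],"rotation":[0,0,0],"grip":91},{"linear":[0,0,-30],"rotation":[0,0,0],"grip":91},{"linear":[0,0,-30],"rotation":[0,0,0],"grip":91}]'

```text
clock: 16.6
eef_pos: [557.2, 131.9, 184.9]
orientation: [-0.087, 0.996, 0.0, -0.001]
ft_force: [1.5, -0.5, -0.5]
opening: 0.989
finger_force: 0.0
```

jog_arm --series '[{"linear":[10,15,0],"rotation":[0,0,0],"grip":91},{"linear":[15,30,0],"rotation":[0,0,0],"grip":91},{"linear":[15,32,0],"rotation":[0,0,0],"grip":91},{"linear":[15,32,0],"rotation":[0,0,0],"grip":91},{"linear":[15,32,0],"rotation":[0,0,0],"grip":91},{"linear":[15,32,0],"rotation":[0,0,0],"grip":91},{"linear":[10,20,0],"rotation":[0,0,0],"grip":91},{"linear":[5,10,0],"rotation":[0,0,0],"grip":91}]'

```text
clock: 17.27
eef_pos: [421.3, 317.8, 184.9]
orientation: [-0.09, 0.996, 0.001, 0.0]
ft_force: [-0.5, -0.7, 0.8]
opening: 0.995
finger_force: 0.0
```

```bash
python3 -c "
from h import *
togo(436,361,130,3)
d=bot.get_image('top');print(pix(d,[556.7,132,144]))
cv2.imwrite('pics/top2c.png',cv2.resize(d['color'][165:345,210:450,::-1],None,fx=3.3,fy=3.3,interpolation=cv2.INTER_CUBIC))
"
```

```text
t 17.27 p [421.3 317.8 184.9] yawY 100.3 z [ 0.     0.002 -1.   ] F [-0.5 -0.7  0.8] o 91.3 ff 0.0 q [ 0.18  0.55 -1.14  1.88  0.57  1.08  0.56]
lin [-22.1  39.8  55. ]
rot [ 2.000e-03 -1.000e-03  1.698e+00]
rot [ 1.000e-03  2.000e-03 -1.443e+00]
[362.19431156 209.59746932]
```

View pics/top2c.png

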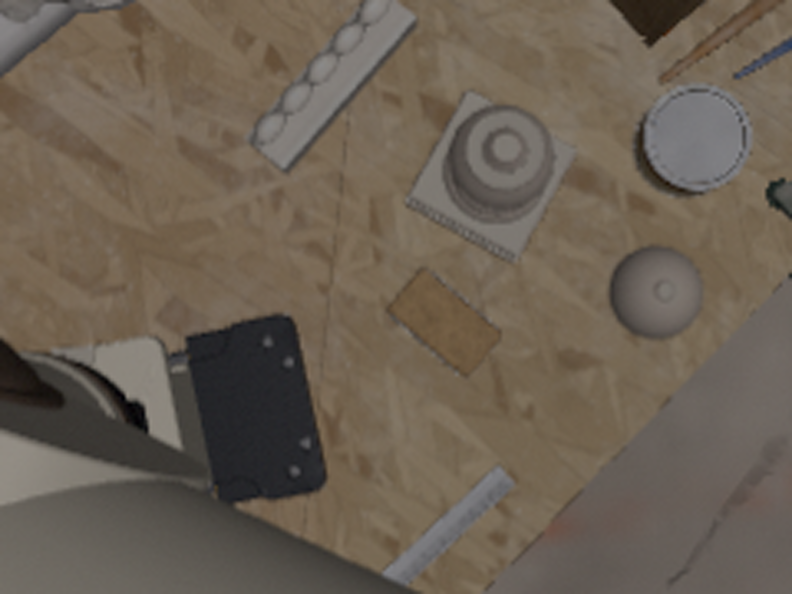

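The top crop shows the vase upright on the ring, stud at (507,147), about where predicted. Next is the cap.

jog_arm --series '[{"linear":[-11,20,0],"rotation":[0,0,0],"grip":91},{"linear":[-11,20,0],"rotation":[0,0,0],"grip":91},{"linear":[0,0,0],"rotation":[0,0,0.12],"grip":91},{"linear":[0,0,0],"rotation":[0,0,0.12],"grip":91},{"linear":[0,0,0],"rotation":[0,0,0.12],"grip":91},{"linear":[0,0,0],"rotation":[0,0,0.12],"grip":91},{"linear":[0,0,0],"rotation":[0,0,0.12],"grip":91},{"linear":[0,0,0],"rotation":[0,0,0.12],"grip":91}]'

```text
clock: 17.98
eef_pos: [440.5, 355.8, 183.7]
orientation: [0.274, 0.962, -0.0, 0.0]
ft_force: [-0.1, 0.0, 0.4]
opening: 0.993
finger_force: 0.0
```

jog_arm --series '[{"linear":[0,0,5],"rotation":[0,0,0.12],"grip":91},{"linear":[0,0,5],"rotation":[0,0,0.12],"grip":91},{"linear":[0,0,5],"rotation":[0,0,0.12],"grip":91},{"linear":[0,0,5],"rotation":[0,0,0.12],"grip":91},{"linear":[0,0,5],"rotation":[0,0,0.12],"grip":91},{"linear":[0,0,5],"rotation":[0,0,0.12],"grip":91},{"linear":[0,0,5],"rotation":[0,0,0.12],"grip":91},{"linear":[0,0,5],"rotation":[0,0,0.12],"grip":91}]'

```text
clock: 18.65
eef_pos: [440.6, 355.8, 143.6]
orientation: [0.687, 0.727, -0.0, 0.0]
ft_force: [0.5, -0.0, 0.1]
opening: 0.991
finger_force: 0.0
```

jog_arm --series '[{"linear":[0,0,0],"rotation":[0,0,0.01],"grip":91},{"linear":[0,0,0],"rotation":[0,0,0],"grip":91},{"linear":[0,0,0],"rotation":[0,0,0],"grip":91}]'

```text
clock: 18.9
eef_pos: [439.8, 356.9, 144.0]
orientation: [0.687, 0.727, 0.0, 0.0]
ft_force: [0.3, -0.2, -0.6]
opening: 0.991
finger_force: 0.0
```

```bash
python3 -c "
from h import *
togo(436,361,4,3)
d=wristavg('w6',3);print(pix(d,[436,361,38]))
cv2.imwrite('pics/w6c.png',cv2.resize(d['color'][130:330,220:420,::-1],None,fx=3,fy=3,interpolation=cv2.INTER_CUBIC))
"
```

```text
t 18.9 p [439.8 356.9 144. ] yawY 3.3 z [ 0. -0. -1.] F [ 0.3 -0.2 -0.6] o 91.0 ff 0.0 q [-0.2   0.51 -0.68  1.83  0.39  0.94 -1.  ]
lin [  4.3  -3.6 140. ]
rot [0.    0.    0.005]
rot [-0.000e+00  1.000e-03 -3.137e+00]
avg [439.6 357.2 144.1] sd [0.1 0.2 0. ] t 19.0
[312.90808775 234.10158296]
```

View pics/w6c.png

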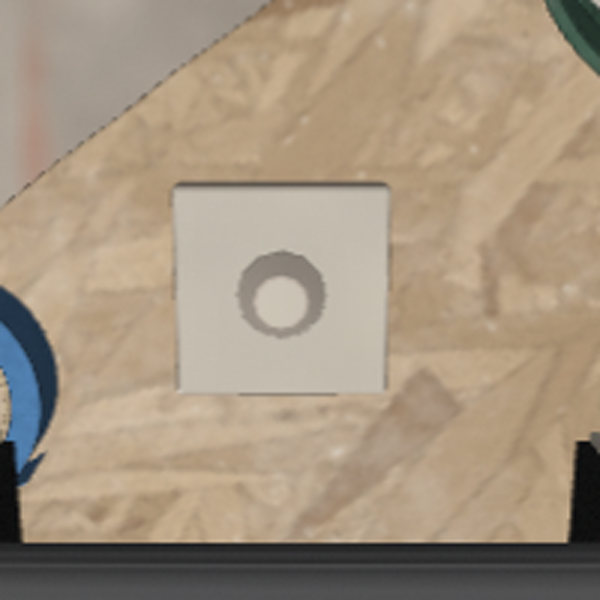

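```bash
python3 -c "
from h import *
d=wristavg(None,1)
f=lambda u,v,z:at(d,219.67+u/3,129.67+v/3,z)
print(f(280,302,38),f(282,290,28))
c=[f(u,v,28) for u,v in[(175,185),(389,184),(388,393),(177,393)]];print(np.mean(c,0))
for i in(0,2):e=c[i+1]-c[i];print(np.degrees(np.arctan2(e[1],e[0])),np.linalg.norm(e))
print('tape',f(57,385,0),f(57,385,25))
"
```

```text
avg [439.3 357.4 144. ] sd [0. 0. 0.] t 19.05
[435.61912027 364.28699871  38.        ] [435.98981598 365.2099346   28.        ]
[436.07998269 364.79738466  28.        ]
3.4952675288444244 56.121030898044665
-176.78459263413683 58.376689937829724
tape [369.19206995 325.30359804   0.        ] [374.67643877 333.83200086  25.        ]
```

jog_arm --series '[{"linear":[5.8,-3,10],"rotation":[0,0,0],"grip":72},{"linear":[0,0,25],"rotation":[0,0,0],"grip":72},{"linear":[0,0,30],"rotation":[0,0,0],"grip":72},{"linear":[0,0,30],"rotation":[0,0,0],"grip":72},{"linear":[0,0,25],"rotation":[0,0,0],"grip":72},{"linear":[0,0,13],"rotation":[0,0,0],"grip":72},{"linear":[0,0,6],"rotation":[0,0,0],"grip":72},{"linear":[0,0,0],"rotation":[0,0,0],"grip":72}]'

```text
clock: 19.77
eef_pos: [434.5, 363.1, 3.5]
orientation: [0.687, 0.727, -0.001, -0.0]
ft_force: [0.8, -0.4, -0.2]
opening: 0.786
finger_force: 0.0
```

jog_arm --series '[{"linear":[0,0,0],"rotation":[0,0,0],"grip":50},{"linear":[0,0,0],"rotation":[0,0,0],"grip":50},{"linear":[0,0,0],"rotation":[0,0,0],"grip":50},{"linear":[0,0,0],"rotation":[0,0,0],"grip":50},{"linear":[0,0,0],"rotation":[0,0,0],"grip":50},{"linear":[0,0,0],"rotation":[0,0,0],"grip":50}]' --force 15

```text
clock: 20.27
eef_pos: [436.6, 364.2, 6.2]
orientation: [0.687, 0.726, 0.001, 0.0]
ft_force: [-1.1, 0.1, 6.3]
opening: 0.632
finger_force: 15.0
```

```bash
python3 -c "
from h import *
togo(470,300,230,-30.7)"
```

```text
t 20.27 p [436.6 364.2   6.2] yawY 3.1 z [ 0.002  0.002 -1.   ] F [-1.1  0.1  6.3] o 58.0 ff 15.0 q [-0.32  0.7  -0.55  1.89  0.55  0.7  -1.14]
lin [ -65.5   30.4 -223.8]
rot [ 0.002 -0.002  0.591]
rot [ 3.000e-03  2.000e-03 -2.551e+00]
```

jog_arm --series '[{"linear":[0,0,-8],"rotation":[0,0,0],"grip":50},{"linear":[0,0,-20],"rotation":[0,0,0],"grip":50},{"linear":[0,0,-30],"rotation":[0,0,0],"grip":50},{"linear":[0,0,-32],"rotation":[0,0,0.11],"grip":50},{"linear":[0,0,-32],"rotation":[0,0,0.12],"grip":50},{"linear":[0,0,-32],"rotation":[0,0,0.12],"grip":50},{"linear":[0,0,-30],"rotation":[0,0,0.12],"grip":50},{"linear":[0,0,-20],"rotation":[0,0,0.12],"grip":50}]'

```text
clock: 20.93
eef_pos: [436.0, 363.9, 212.5]
orientation: [0.87, 0.493, 0.002, -0.0]
ft_force: [0.9, 0.6, -0.3]
opening: 0.632
finger_force: 15.0
```

```bash
python3 -c "
from h import *
togo(536,98,205,-30.7)"
```

```text
t 20.93 p [436.  363.9 212.5] yawY -31.0 z [ 0.003  0.002 -1.   ] F [ 0.9  0.6 -0.3] o 58.0 ff 15.0 q [-0.28  0.39 -0.58  1.78  0.24  1.04 -1.49]
lin [-176.5  222.5    7.2]
rot [ 0.001 -0.003 -0.005]
rot [-5.000e-03 -2.000e-03  3.137e+00]
```

jog_arm --series '[{"linear":[-10,13,0],"rotation":[0,0,0],"grip":50},{"linear":[-19,24,0],"rotation":[0,0,0],"grip":50},{"linear":[-20,25,0],"rotation":[0,0,0],"grip":50},{"linear":[-20,25,0],"rotation":[0,0,0],"grip":50},{"linear":[-20,25,0],"rotation":[0,0,0],"grip":50},{"linear":[-20,25,0],"rotation":[0,0,0],"grip":50},{"linear":[-20,25,0],"rotation":[0,0,0],"grip":50},{"linear":[-20,25,0],"rotation":[0,0,0],"grip":50}]'

```text
clock: 21.6
eef_pos: [520.4, 137.9, 209.2]
orientation: [0.869, 0.495, -0.0, 0.0]
ft_force: [1.2, 0.5, -0.8]
opening: 0.631
finger_force: 15.0
```

jog_arm --series '[{"linear":[-16,20,0],"rotation":[0,0,0],"grip":50},{"linear":[-10,12,0],"rotation":[0,0,0],"grip":50},{"linear":[0,0,0],"rotation":[0,0,0],"grip":50},{"linear":[0,0,0],"rotation":[0,0,0],"grip":50},{"linear":[0,0,0],"rotation":[0,0,0],"grip":50},{"linear":[0,0,0],"rotation":[0,0,0],"grip":50}]'

```text
clock: 22.1
eef_pos: [534.1, 102.8, 209.0]
orientation: [0.868, 0.496, 0.0, -0.0]
ft_force: [-0.9, -1.3, 0.1]
opening: 0.634
finger_force: 15.0
```

```bash
python3 -c "
from h import *
togo(557,132,205,-30.7)
d=wristavg('w7',3);print(pix(d,[557,132,144]))
cv2.imwrite('pics/w7c.png',cv2.resize(d['color'][130:380,200:440,::-1],None,fx=2.4,fy=2.4,interpolation=cv2.INTER_CUBIC))
"
```

```text
t 22.1 p [534.1 102.8 209. ] yawY -30.5 z [-0.     0.001 -1.   ] F [-0.9 -1.3  0.1] o 58.2 ff 15.0 q [ 0.16  0.34 -0.49  1.84  0.18  1.01 -0.93]
lin [36.8  4.9  4. ]
rot [-0.    -0.001  0.003]
rot [ 1.000e-03 -1.000e-03 -3.138e+00]
avg [534.2 102.7 208.9] sd [0.1 0.1 0. ] t 22.2
[324.7969667  200.82248589]
```

View pics/w7c.png

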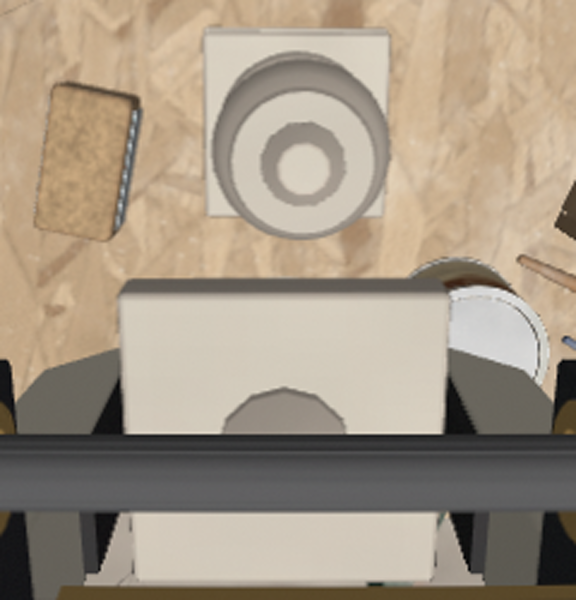

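The vase stud tip is at crop (303,167), matching the prediction. The cap edges (122,293)-(447,293) run parallel to the plinth edges (207,33)-(388,35).

```bash
python3 -c "
from h import *
d=wristavg(None,1)
f=lambda u,v,z:at(d,199.7+u/2.4,129.7+v/2.4,z)
v=f(303,167,144);b=d['p'][2]-6.2
s,R=st()
print('vase',v,'from TCP',R.T@(v-d['p']))
for q in[(122,293),(447,293),(135,580),(432,580)]:print(R.T@(f(*q,b+28)-d['p']))
ang=lambda a,b:np.degrees(np.arctan2(*(b-a)[1::-1]))
print(ang(f(122,293,b+28),f(447,293,b+28)),ang(f(207,34,40),f(388,34.5,40)),ang(f(207,215,40),f(383,215.5,40)))
"
```

```text
avg [534.4 102.3 208.9] sd [0. 0. 0.] t 22.25
t 22.3 p [534.5 102.1 208.8] yawY -30.5 z [ 0.  0. -1.] F [-0.2 -0.  -0.6] o 57.9 ff 15.0 q [ 0.16  0.34 -0.48  1.84  0.18  1.01 -0.93]
vase [558.35680953 132.07884059 144.        ] from TCP [37.83672775  5.51182248 64.8701365 ]
[ 29.17815063 -27.3450947  -21.79177148]
[ 29.19497638  28.0959395  -21.79722845]
[-27.69855885 -27.89878751 -21.80250805]
[-27.7135895   28.37837652 -21.80805341]
-30.52867071526852 -30.63841900306272 -30.683139328231903
```

jog_arm --series '[{"linear":[10,1,0],"rotation":[0,0,0],"grip":50},{"linear":[16,2,0],"rotation":[0,0,0],"grip":50},{"linear":[10.8,1.6,0],"rotation":[0,0,0],"grip":50},{"linear":[0,0,10],"rotation":[0,0,0],"grip":50},{"linear":[0,0,20],"rotation":[0,0,0],"grip":50},{"linear":[0,0,14],"rotation":[0,0,0],"grip":50},{"linear":[0,0,7],"rotation":[0,0,0],"grip":50},{"linear":[0,0,0],"rotation":[0,0,0],"grip":50}]'

```text
clock: 22.97
eef_pos: [555.7, 129.7, 155.2]
orientation: [0.869, 0.495, -0.002, -0.001]
ft_force: [0.3, 0.4, -1.1]
opening: 0.627
finger_force: 15.0
```

jog_arm --series '[{"linear":[0,0,4],"rotation":[0,0,0],"grip":50},{"linear":[0,0,4],"rotation":[0,0,0],"grip":50},{"linear":[0,0,4],"rotation":[0,0,0],"grip":50},{"linear":[0,0,2],"rotation":[0,0,0],"grip":50},{"linear":[0,0,0],"rotation":[0,0,0],"grip":50},{"linear":[0,0,0],"rotation":[0,0,0],"grip":50}]'

```text
clock: 23.47
eef_pos: [557.6, 130.3, 143.9]
orientation: [0.869, 0.495, 0.0, 0.0]
ft_force: [-0.9, 0.1, -1.3]
opening: 0.632
finger_force: 15.0
```

```bash
python3 -c "
from h import *
togo(557,132,140,-30.6)"
```

```text
t 23.47 p [557.6 130.3 143.9] yawY -30.7 z [ 0.  0. -1.] F [-0.9  0.1 -1.3] o 58.0 ff 15.0 q [ 0.08  0.47 -0.46  1.82  0.26  0.91 -1.03]
lin [ 1.2 -1.4  3.9]
rot [ 0.    -0.    -0.001]
rot [-0.    -0.     3.141]
```

jog_arm --series '[{"linear":[0.5,0,2],"rotation":[0,0,0],"grip":50},{"linear":[0,0,1],"rotation":[0,0,0],"grip":50},{"linear":[0,0,0],"rotation":[0,0,0],"grip":50},{"linear":[0,0,0],"rotation":[0,0,0],"grip":50}]'

```text
clock: 23.8
eef_pos: [557.7, 130.7, 140.7]
orientation: [0.869, 0.495, -0.0, -0.0]
ft_force: [-0.8, -0.2, -0.4]
opening: 0.631
finger_force: 15.0
```

jog_arm --series '[{"linear":[0,0,2],"rotation":[0,0,0],"grip":50},{"linear":[0,0,0],"rotation":[0,0,0],"grip":50},{"linear":[0,0,0],"rotation":[0,0,0],"grip":50},{"linear":[0,0,0],"rotation":[0,0,0],"grip":50}]'

```text
clock: 24.13
eef_pos: [558.4, 130.9, 140.2]
orientation: [0.869, 0.495, 0.001, 0.0]
ft_force: [-2.8, 0.3, 7.4]
opening: 0.629
finger_force: 15.0
```

jog_arm --series '[{"linear":[0,0,-1],"rotation":[0,0,0],"grip":80},{"linear":[0,0,0],"rotation":[0,0,0],"grip":80},{"linear":[0,0,0],"rotation":[0,0,0],"grip":80},{"linear":[0,0,0],"rotation":[0,0,0],"grip":80},{"linear":[0,0,-10],"rotation":[0,0,0],"grip":80},{"linear":[0,0,-20],"rotation":[0,0,0],"grip":80},{"linear":[0,0,-25],"rotation":[0,0,0],"grip":80},{"linear":[0,0,-25],"rotation":[0,0,0],"grip":80}]'

```text
clock: 24.8
eef_pos: [557.2, 130.8, 220.7]
orientation: [0.869, 0.495, -0.001, -0.0]
ft_force: [0.8, 0.2, -0.5]
opening: 0.868
finger_force: 0.0
```

jog_arm --series '[{"linear":[-15,0,-5],"rotation":[0,0,0],"grip":80},{"linear":[-25,-3,0],"rotation":[0,0,0],"grip":80},{"linear":[-25,-4,0],"rotation":[0,0,0],"grip":80},{"linear":[-25,-4,0],"rotation":[0,0,0],"grip":80},{"linear":[-15,-2,0],"rotation":[0,0,0],"grip":80},{"linear":[0,0,0],"rotation":[0,0,0.11],"grip":80},{"linear":[0,0,0],"rotation":[0,0,0.12],"grip":80},{"linear":[0,0,0],"rotation":[0,0,0.12],"grip":80}]'

```text
clock: 25.47
eef_pos: [493.1, 46.6, 225.6]
orientation: [0.943, 0.333, 0.0, 0.0]
ft_force: [0.4, 0.5, 0.4]
opening: 0.87
finger_force: 0.0
```

jog_arm --series '[{"linear":[0,0,20],"rotation":[0,0,0.12],"grip":91},{"linear":[0,0,30],"rotation":[0,0,0.12],"grip":91},{"linear":[0,0,25],"rotation":[0,0,0.1],"grip":91},{"linear":[0,0,0],"rotation":[0,0,0],"grip":91},{"linear":[0,0,0],"rotation":[0,0,0],"grip":91},{"linear":[0,0,0],"rotation":[0,0,0],"grip":91}]'

```text
clock: 25.97
eef_pos: [494.0, 47.4, 151.1]
orientation: [0.985, 0.174, 0.001, -0.0]
ft_force: [-0.9, -0.1, 0.5]
opening: 0.992
finger_force: 0.0
```

```bash
python3 -c "
from h import *
togo(484.3,41.5,19,-70)
d=wristavg('w8',3);print(pix(d,[484.3,41.5,38]),pix(d,[484.3,41.5,70]),pix(d,[557,132,172]))
"
```

```text
t 25.97 p [494.   47.4 151.1] yawY -70.0 z [ 0.002  0.    -1.   ] F [-0.9 -0.1  0.5] o 91.1 ff 0.0 q [ 0.16  0.31 -0.37  2.    0.15  0.85 -1.51]
lin [-11.3   2.2 132.1]
rot [ 0.    -0.002  0.   ]
rot [ 2.000e-03  0.000e+00 -3.141e+00]
avg [494.3  47.4 151.4] sd [0.2 0.  0.2] t 26.0667
[320.17505203 251.32217687] [320.51779648 264.06316342] [161.99792175 100.58376095]
```

View pics/w8.png

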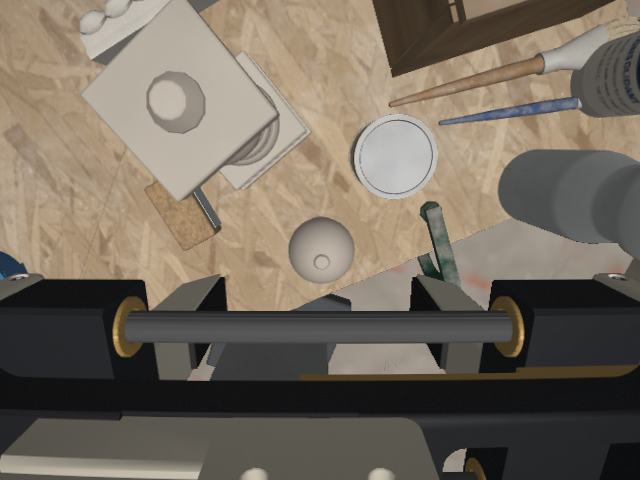

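Ball centre is at (321.5,250) and its button at (321.5,262), close to the prediction. The cap on the column sits square to the plinth.

jog_arm --series '[{"linear":[-10.3,3,10],"rotation":[0,0,0],"grip":91},{"linear":[0,0,25],"rotation":[0,0,0],"grip":91},{"linear":[0,0,30],"rotation":[0,0,0],"grip":91},{"linear":[0,0,30],"rotation":[0,0,0],"grip":91},{"linear":[0,0,22],"rotation":[0,0,0],"grip":91},{"linear":[0,0,10],"rotation":[0,0,0],"grip":91},{"linear":[0,0,5],"rotation":[0,0,0],"grip":91},{"linear":[0,0,0],"rotation":[0,0,0],"grip":91}]'

```text
clock: 26.78
eef_pos: [484.7, 40.8, 17.8]
orientation: [0.985, 0.172, -0.0, -0.0]
ft_force: [0.1, 0.3, 0.4]
opening: 0.99
finger_force: 0.0
```

jog_arm --series '[{"linear":[0,0,0],"rotation":[0,0,0],"grip":46},{"linear":[0,0,0],"rotation":[0,0,0],"grip":46},{"linear":[0,0,0],"rotation":[0,0,0],"grip":46},{"linear":[0,0,0],"rotation":[0,0,0],"grip":46},{"linear":[0,0,0],"rotation":[0,0,0],"grip":46},{"linear":[0,0,0],"rotation":[0,0,0],"grip":46},{"linear":[0,0,0],"rotation":[0,0,0],"grip":46},{"linear":[0,0,0],"rotation":[0,0,0],"grip":46}]' --force 20

```text
clock: 27.45
eef_pos: [484.6, 40.8, 18.1]
orientation: [0.985, 0.172, 0.0, 0.0]
ft_force: [-0.6, -0.5, 4.2]
opening: 0.569
finger_force: 20.0
```

```bash
python3 -c "
from h import *
togo(484,41.5,250,-30.7)"
```

```text
t 27.45 p [484.6  40.8  18.1] yawY -70.2 z [ 0.001 -0.    -1.   ] F [-0.6 -0.5  4.2] o 52.3 ff 20.0 q [ 0.1   0.53 -0.29  2.09  0.27  0.56 -1.61]
lin [-2.000e-01 -9.000e-01 -2.319e+02]
rot [ 0.    -0.    -0.689]
rot [-1.000e-03 -0.000e+00  2.452e+00]
```

jog_arm --series '[{"linear":[0,0,-8],"rotation":[0,0,0],"grip":46},{"linear":[0,0,-20],"rotation":[0,0,0],"grip":46},{"linear":[0,0,-33],"rotation":[0,0,-0.11],"grip":46},{"linear":[0,0,-36],"rotation":[0,0,-0.12],"grip":46},{"linear":[0,0,-36],"rotation":[0,0,-0.12],"grip":46},{"linear":[0,0,-36],"rotation":[0,0,-0.12],"grip":46},{"linear":[0,0,-36],"rotation":[0,0,-0.12],"grip":46},{"linear":[0,0,-22],"rotation":[0,0,-0.1],"grip":46}]'

```text
clock: 28.12
eef_pos: [485.2, 41.1, 248.7]
orientation: [0.867, 0.498, 0.002, 0.001]
ft_force: [1.4, 1.2, -1.4]
opening: 0.571
finger_force: 20.0
```

jog_arm --series '[{"linear":[15,3,0],"rotation":[0,0,0],"grip":46},{"linear":[25,5,0],"rotation":[0,0,0],"grip":46},{"linear":[20,4,0],"rotation":[0,0,0],"grip":46},{"linear":[12,2,0],"rotation":[0,0,0],"grip":46},{"linear":[0,0,0],"rotation":[0,0,0],"grip":46},{"linear":[0,0,0],"rotation":[0,0,0],"grip":46},{"linear":[0,0,0],"rotation":[0,0,0],"grip":46},{"linear":[0,0,0],"rotation":[0,0,0],"grip":46}]'

```text
clock: 28.78
eef_pos: [532.3, 94.3, 244.4]
orientation: [0.869, 0.495, -0.001, 0.0]
ft_force: [-0.2, -0.0, -1.6]
opening: 0.57
finger_force: 20.0
```

```bash
python3 -c "
from h import *
togo(557,132,240,-30.7)
d=wristavg('w9',3);print(pix(d,[557,132,172]))
cv2.imwrite('pics/w9c.png',cv2.resize(d['color'][130:380,200:440,::-1],None,fx=2.4,fy=2.4,interpolation=cv2.INTER_CUBIC))
"
```

```text
t 28.78 p [532.3  94.3 244.4] yawY -30.7 z [-0.001 -0.001 -1.   ] F [-0.2 -0.  -1.6] o 52.3 ff 20.0 q [ 0.24  0.3  -0.56  1.8   0.18  1.09 -0.92]
lin [45.   2.   4.3]
rot [-0.     0.001 -0.   ]
rot [2.000e-03 1.000e-03 3.141e+00]
avg [532.5  94.4 244.5] sd [0.1 0.1 0.1] t 28.8833
[320.19381565 186.87607797]
```

View pics/w9c.png

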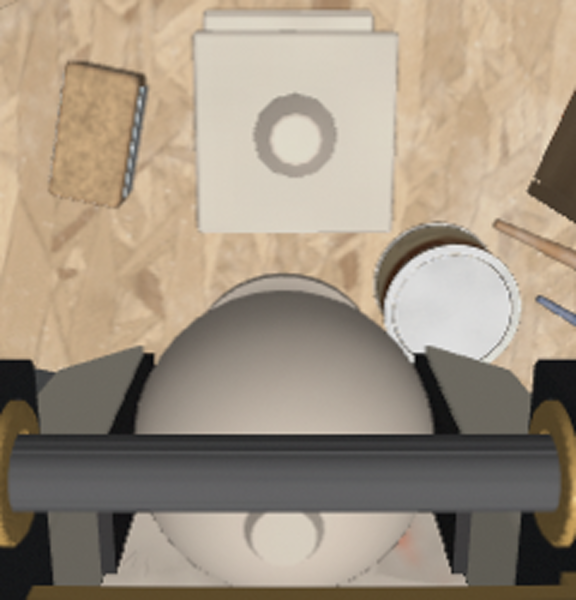

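Cap stud tip is at (296,139), square to the plinth edge at (204..373,12). The held ball's foot edge is at (286,274) and its button at (284,535).

```bash
python3 -c "
from h import *
d=wristavg(None,1);s,R=st();b=d['p'][2]-18.1
f=lambda u,v,z:R.T@(at(d,199.7+u/2.4,129.7+v/2.4,z)-d['p'])
print('cap',f(296,139,172),f(295.5,133,162))
print(np.mean([f(*q,162) for q in[(195,33),(398,33),(391,231),(200,232)]],0))
for z in(2,5):print('foot',f(286,274,b+z)-[21,0,0])
print('button',f(284,535,b+70))
"
```

```text
avg [532.8  94.7 244.8] sd [0. 0. 0.] t 28.9333
t 28.98 p [532.9  94.8 244.8] yawY -30.7 z [-0. -0. -1.] F [-0.4 -0.2 -0.7] o 52.6 ff 20.0 q [ 0.24  0.3  -0.56  1.8   0.18  1.09 -0.92]
cap [44.38959157  3.74742081 72.7416611 ] [44.9467165   3.75726177 82.74145414]
[44.35264035  3.90875832 82.74171156]
foot [ 0.8357408   0.79341594 16.09194266]
foot [ 1.6853966   0.78084898 13.09161922]
button [  1.83397387   0.25586249 -51.90064008]
```

jog_arm --series '[{"linear":[11,1,0],"rotation":[0,0,0],"grip":46},{"linear":[20,1.3,0],"rotation":[0,0,0],"grip":46},{"linear":[12.2,1,0],"rotation":[0,0,0],"grip":46},{"linear":[0,0,10],"rotation":[0,0,0],"grip":46},{"linear":[0,0,20],"rotation":[0,0,0],"grip":46},{"linear":[0,0,14],"rotation":[0,0,0],"grip":46},{"linear":[0,0,6],"rotation":[0,0,0],"grip":46},{"linear":[0,0,0],"rotation":[0,0,0],"grip":46}]'

```text
clock: 29.65
eef_pos: [556.3, 130.4, 192.4]
orientation: [0.869, 0.495, -0.002, -0.001]
ft_force: [-1.0, 0.3, -2.1]
opening: 0.572
finger_force: 20.0
```

jog_arm --series '[{"linear":[0,0,3],"rotation":[0,0,0],"grip":46},{"linear":[0,0,3],"rotation":[0,0,0],"grip":46},{"linear":[0,0,2],"rotation":[0,0,0],"grip":46},{"linear":[0,0,0],"rotation":[0,0,0],"grip":46},{"linear":[0,0,0],"rotation":[0,0,0],"grip":46},{"linear":[0,0,0],"rotation":[0,0,0],"grip":46}]'

```text
clock: 30.15
eef_pos: [558.2, 131.0, 187.2]
orientation: [0.869, 0.495, 0.0, 0.0]
ft_force: [-0.3, 0.4, -1.4]
opening: 0.575
finger_force: 20.0
```

```bash
python3 -c "
from h import *
togo(557,132,180,-30.7)"
```

```text
t 30.15 p [558.2 131.  187.2] yawY -30.7 z [ 0.001  0.    -1.   ] F [-0.3  0.4 -1.4] o 52.7 ff 20.0 q [ 0.15  0.43 -0.55  1.78  0.26  1.   -1.03]
lin [ 0.2 -1.5  7.2]
rot [ 0.001 -0.     0.001]
rot [ 1.000e-03  1.000e-03 -3.141e+00]
```

jog_arm --series '[{"linear":[0,0,2],"rotation":[0,0,0],"grip":46},{"linear":[0,0,2],"rotation":[0,0,0],"grip":46},{"linear":[0,0,2],"rotation":[0,0,0],"grip":46},{"linear":[0,0,0],"rotation":[0,0,0],"grip":46},{"linear":[0,0,0],"rotation":[0,0,0],"grip":46},{"linear":[0,0,0],"rotation":[0,0,0],"grip":46}]'

```text
clock: 30.65
eef_pos: [557.9, 131.0, 180.7]
orientation: [0.869, 0.495, -0.0, -0.0]
ft_force: [0.8, 0.3, -0.9]
opening: 0.57
finger_force: 20.0
```

jog_arm --series '[{"linear":[0,0,2],"rotation":[0,0,0],"grip":46},{"linear":[0,0,0],"rotation":[0,0,0],"grip":46},{"linear":[0,0,0],"rotation":[0,0,0],"grip":46},{"linear":[0,0,0],"rotation":[0,0,0],"grip":46}]'

```text
clock: 30.98
eef_pos: [558.6, 131.5, 180.1]
orientation: [0.869, 0.495, 0.001, 0.0]
ft_force: [-1.1, -0.1, 6.3]
opening: 0.568
finger_force: 20.0
```

The ball seats at z 180.1, as computed. I'll release, rise straight up, back off and look.

jog_arm --series '[{"linear":[0,0,-1],"rotation":[0,0,0],"grip":80},{"linear":[0,0,0],"rotation":[0,0,0],"grip":80},{"linear":[0,0,0],"rotation":[0,0,0],"grip":80},{"linear":[0,0,0],"rotation":[0,0,0],"grip":80},{"linear":[0,0,-8],"rotation":[0,0,0],"grip":80},{"linear":[0,0,-18],"rotation":[0,0,0],"grip":80},{"linear":[0,0,-25],"rotation":[0,0,0],"grip":80},{"linear":[0,0,-25],"rotation":[0,0,0],"grip":80}]'

```text
clock: 31.65
eef_pos: [557.4, 130.9, 256.4]
orientation: [0.869, 0.495, -0.001, -0.0]
ft_force: [-0.0, 0.2, 0.4]
opening: 0.872
finger_force: 0.0
```

jog_arm --series '[{"linear":[-15,0,-8],"rotation":[0,0,0],"grip":80},{"linear":[-30,0,0],"rotation":[0,0,0],"grip":80},{"linear":[-30,0,0],"rotation":[0,0,0],"grip":80},{"linear":[-30,0,0],"rotation":[0,0,0],"grip":80},{"linear":[-20,0,0],"rotation":[0,0,0],"grip":80},{"linear":[-10,0,0],"rotation":[0,0,0],"grip":80},{"linear":[0,0,0],"rotation":[0,0,0],"grip":80},{"linear":[0,0,0],"rotation":[0,0,0],"grip":80}]'

```text
clock: 32.32
eef_pos: [489.7, 15.3, 264.3]
orientation: [0.869, 0.495, 0.001, 0.0]
ft_force: [0.6, -0.2, -0.1]
opening: 0.871
finger_force: 0.0
```

```bash
python3 -c "
from h import *
st()
d=bot.get_image('scene');a=d['color'][130:350,170:450,::-1]
print(pix(d,[557,132,232]),pix(d,[557,132,0]))
cv2.imwrite('pics/fin.png',cv2.resize(a,None,fx=2.6,fy=2.6,interpolation=cv2.INTER_CUBIC))
"
```

```text
t 32.32 p [489.7  15.3 264.3] yawY -30.7 z [ 0.001  0.    -1.   ] F [ 0.6 -0.2 -0.1] o 79.9 ff 0.0 q [ 0.4   0.18 -0.54  1.9   0.1   1.09 -0.72]
[312.91011763 121.88339527] [313.86012575 237.09475158]
```

View pics/fin.png

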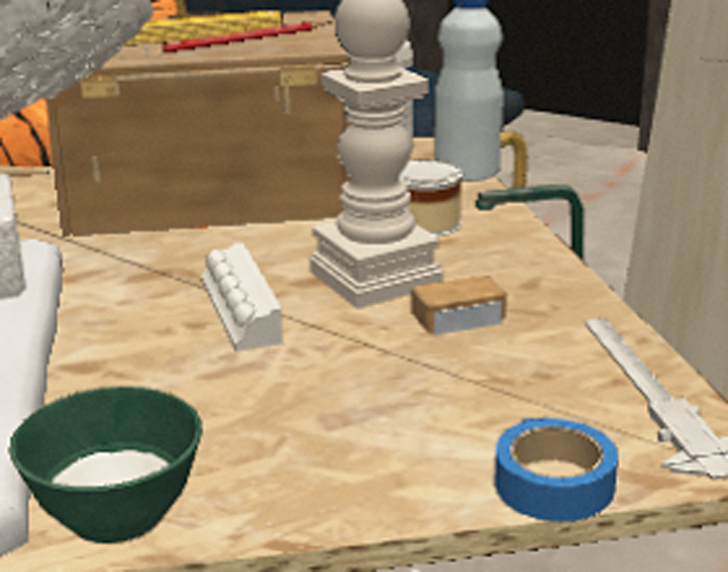

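The whole column (plinth at about (375,260), ball at (372,25)) stands upright with every joint closed and the cap square to the plinth. The tin, block and moulding have not moved.

```bash
python3 -c "
from station import bot
print(bot.close_job())"
```

```text
the job is handed in; nothing more can be done
None
```

The finial is built and handed in at about 32 s. Ring, vase, cap and ball are each seated and upright, the cap is square to the plinth, the gripper is clear, and the tin, sanding block and moulding were not touched.

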